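# Fit a bayonet lamp cartridge into the bench illuminator and hold it

### The job

Turn the clamp collar around the illuminator's lamp socket clockwise by its black post to the red locked mark, and leave it locked. Then take the lamp cartridge with the blue grip from the red tray, push its pins down through the socket's slots against the spring, twist it clockwise a quarter turn as far as its stop, and finish while still gripping it there, pushed in and turned: do not let go. Leave the spent yellow lamp, the sherds and the other things on the bench where they are.

Things in the scene. Friction and masses are not known exactly. Their poses are not given: they have to be found in the camera images.
- illuminator: Grey low light box fixed to the bench, 60 mm high, white viewing plate at its +y end. Origin: on the bench, right under the axis of its lamp socket; the box reaches from -92 to +85 mm in its own x, -85 to +235 mm in its own y; z up. The socket's two vertical slots lie along its own +x and -x. The collar's red mark is 78 mm from the axis at 152 degrees CCW from +x.
- socket_mouth (a point): Centre of the mouth of the dark steel bayonet socket, on its axis, 66 mm above the bench; axes as the illuminator's. Bore 31 mm; two opposite slots 11 mm wide along +x and -x (white lines outside the mouth mark them), open to 29 mm from the axis, cut through the 10 mm thick mouth into a wider chamber, where the lamp turns clockwise only (from above).
- plunger (a joint): Brass spring plunger inside the socket that pushes the lamp up. m: 0 = up, its top 54 mm above the bench; grows as it is pressed. 450 N/m: about 1 N at first touch, about 7 N with the lamp fully home (13 mm).
- return_vane (a joint): Spring vane hidden in the socket's chamber. The pins meet it after about 22 degrees of clockwise turn from the slots and push it round; rad: 0 = at rest, 1.10 = stop, where the lamp is about 85 degrees from the slots. Torque 0.02 N m at first, 0.13 N m at the stop. If the lamp is let go, the vane turns it back to about 40 degrees and the plunger lifts it.
- lock_collar (a joint): Aluminium clamp collar captive around the socket mouth (outer radius 46 mm, top 68 mm above the bench), turned by an upright black post. Rad: 0 = unlocked, post at the white mark; grows clockwise seen from above; 1.0 = locked, stop, post at the red mark. It stays where it is left; about 0.10 N m of friction (about 2 N at the post).
- collar_post (a point): Top centre of the collar's black round post: diameter 12 mm, 30 mm tall above the collar, its top 98 mm above the bench, 58 mm from the socket axis. At joint value q (rad) it stands at an angle of 3.653 - q rad, counter-clockwise from the illuminator's +x, about the socket axis.
- lamp_new: New lamp cartridge with a BLUE grip, standing upright in the red tray, 66 mm tall, about 0.12 kg. Origin: centre of its underside; z up its axis. Metal cap 28 mm diameter from 0 to 25 mm (3 mm lead-in chamfer), black flange 44 mm diameter from 25 to 31 mm. Fully home its flange rests on the socket's mouth, origin 41 mm above the bench; turned in and lifted by the spring, 45 mm.
- lamp_pins (a point): On the blue lamp's axis, 8 mm above its underside, at the middle of its two bayonet pins: 6 mm thick, reaching to 20 mm from the axis along the lamp's own +x and -x (white ticks on the flange's edge above them). A half turn makes no difference.
- lamp_grip (a point): Centre of the blue flat grip, 48.5 mm above the lamp's underside: 40 mm along the lamp's own x (parallel to the pins), 16 mm thick along its own y, reaching from 31 to 66 mm above the underside.
- tray: Red tray fixed on the bench, 270 (x) x 320 (y) mm, rim 22 mm high, floor about 6 mm thick. Origin: centre of its underside.
- lamp_old: Bystander: spent lamp cartridge, same shape and size as the new one but with a YELLOW grip, standing in the tray.
- sherd_a: Bystander: terracotta sherd about 45 x 33 x 8 mm, in the tray.
- sherd_b: Bystander: terracotta sherd about 38 x 28 x 8 mm, in the tray.
- sherd_c: Bystander: terracotta sherd about 40 x 30 x 8 mm, in the tray.
- sample_jar: Bystander: jar, 54 mm diameter, 75 mm tall, on the bench beyond the tray.
- beaker: Bystander: plain off-white cup, 70 mm diameter, 85 mm tall, on the bench beyond the tray.
- brush: Bystander: hand brush lying on the bench.

How it is judged:
By the outcome, as a careful person would: the job done as asked, in the order asked, and still so for the second after the job is handed in, while the arm keeps its last pose, push and grip.
It also fails if it takes over 61 s, if anything falls off the work surface, if the arm or the gripper's body presses on something with over 40 N, if the wrist force passes 120 N, or if a joint passes its speed limit or range.

### The arm

A 6-joint arm with a two-finger parallel gripper is mounted at the origin on the work surface. World frame = base frame: x ahead of the robot, y to its left, z up, the work surface at z = 0. Lengths are in mm, angles in rad, forces in N, time in s.
With the tool pointing down it reaches from about 400 to 925 mm from the base axis. Payload 12.5 kg.
Tool frame: the origin (TCP) lies midway between the tips of the shut fingers; the grasp point (between the pads) lies 19 mm behind it; z points along the fingers, y is the direction in which the jaws open and shut (so a half turn about z gives the same grasp; the last joint's range is limited). The gripper opens to 95 mm and grips with 3 to 60 N. Pads are 20 mm wide; open, the fingers measure 119 mm over their backs; the gripper's body (75 mm by 180 mm) begins 59 mm behind the grasp point.
Start: joints at [1.044, 0.491, 1.559, -0, 1.092, -0.106], TCP at [255.293, 570.502, 214.661] pointing down, gripper open.
Joint ranges: [-3.1, 3.1], [-0.84, 2.19], [0.05, 2.79], [-1.13, 4.28], [0.06, 2.93], [-2.69, 2.69]. Speed limits (rad/s): [2.22, 2.22, 2.79, 3.14, 3.14, 3.14].

### API

Orientations are given as [roll, pitch, yaw] about the fixed x, y, z axes, in that order (R = Rz(yaw) Ry(pitch) Rx(roll)).
In Python, from cell import env, eyes, job_done, boxes_of, regions_of gives the robot as it stands.
- The arm moves only by the tool send_rows, never from a script. Its argument "plan" is text: rows parted by semicolons, each of 5 numbers parted by spaces: the shift along the tool's x, y, z in mm, then the turn about the tool's z in rad, then the finger opening in mm, from 0 to 95.1. In form: x y z roll gripper; .... A call has 1 to 8 rows; each row shifts and turns the pose as measured when the row begins, along the tool's axes as they then stand; what a row does not reach is not made up. A row lasts 1/10 s, in which the tool goes at most 50 mm and 8.59 degrees, less where a joint would pass 70% of its speed; a pose out of reach is approached as far as the arm can. A call with a gripper value outside its range is refused whole. The fingers move at their own pace and stop on an object; the grip force is fixed at half the most. Time passes only in rows, so rows that do not move let the fingers close. It gives the time, the measured TCP pose, the force and the opening at its end, in the units of the state.
- env.state(): the state, without advancing time (a new reading comes with each control period).
- eyes.read_camera(name): name is "side" or "top" or "wrist"; returns a dict with "image" (480x640x3 uint8, red, green, blue), "vertical_fov" (degrees; the focal length in pixels is half the picture's height over the tangent of half this angle, whatever the lens; pixels are square), "cx", "cy" (the principal point, pixels), "extrinsics" (4x4, takes a point from camera to world coordinates). Camera axes: x right, y up, looking along -z (the intrinsics and any distortion apply to the point x, -y, -z); pixel columns grow to the right and rows downward; lengths in mm; the calibration is good to about 2 mm. A picture is of the moment at which its call begins. There is no depth.
- job_done(): hands the job in, once; it reports no verdict.
Trained networks look in a picture, given as the dict that the camera call returned (one of the last four; its "shot" number tells which), for a name from the list of things; names that differ only in an ending like _2 or _b are one class to them, and where a whole thing is asked for, a point or a joint stands for the part that bears it (a point fixed in the world has none). Each returns a list of dicts, best first, with "confidence" (0 to 1); they miss things now and then, are a little off and sometimes report something else, mostly with a low value. They report only what shows in the picture. A call takes as long as a camera call.
- boxes_of(target, picture): "bbox" ([left, top, width, height] in pixels, round what is visible of it).
- regions_of(target, picture): "pixels" (480x640 bool, what is visible of it) and "bbox" ([left, top, width, height] in pixels, round what is visible of it).
The state is a dict: "t": time; "joints": joint angles; "qvel": joint speeds; "tau": joint torques, N m; "eef_pos": TCP position; "tcp_rot": TCP orientation; "ft_force": force on the tool from outside, world axes, zero at the start; "moment": the same for the moment, N m; "opening": opening from 0.0 (shut) to 1.0 (fully open).
Only numpy, scipy, OpenCV 4.12 (cv2) and the standard library are available. Lean on these libraries where they do the work, as an engineer would, in place of code of your own. Each camera call takes 0.05 s, during which the arm holds its last target.

## Working session

There is one attempt and no reset: what is moved stays moved. The work goes in short steps, Python scripts to look and compute and a tool call to move; the robot and the scene stay as the last step left them, time stands still between calls to the robot, and variables do not carry over. Pictures are saved under pics/ and viewed, and the job is handed in when it is done.

Besides the shell and the picture viewer there is one more tool, called as name(argument=value, ...) on one line, values as JSON. send_rows: Moves the arm, as the interface text tells. Its arguments: {"type":"object","properties":{"plan":{"type":"string"}},"required":["plan"]}

```bash
mkdir -p pics; ls
cat > h.py <<'E'
import numpy as np, cv2
from cell import env, eyes, job_done, boxes_of, regions_of
def save(p,n): cv2.imwrite(f'pics/{n}.png', cv2.cvtColor(p['image'],cv2.COLOR_RGB2BGR))
def f_of(p): return 240/np.tan(np.radians(p['vertical_fov'])/2)
def ray(p,u,v):
    f=f_of(p);E=np.array(p['extrinsics']);d=np.array([(u-p['cx'])/f,-(v-p['cy'])/f,-1.]);return E[:3,3],E[:3,:3]@d
def onz(p,u,v,z):
    o,d=ray(p,u,v);return o+d*(z-o[2])/d[2]
def proj(p,X):
    E=np.array(p['extrinsics']);c=E[:3,:3].T@(np.array(X,float)-E[:3,3]);f=f_of(p)
    return np.array([p['cx']-f*c[0]/c[2],p['cy']+f*c[1]/c[2]])
def tri(obs):
    A=np.zeros((3,3));b=np.zeros(3)
    for p,u,v in obs:
        o,d=ray(p,u,v);d=d/np.linalg.norm(d);M=np.eye(3)-np.outer(d,d);A+=M;b+=M@o
    X=np.linalg.solve(A,b);return X,[np.round(proj(p,X)-[u,v],1) for p,u,v in obs]
E
python3 - <<'E'
from h import *
s=env.state();print(s)
for n in ['side','top','wrist']:
    p=eyes.read_camera(n);save(p,n+'0');print(n,{k:v for k,v in p.items() if k!='image'})
    for t in ['illuminator','lamp_new','collar_post','lock_collar','lamp_old','tray','lamp_grip']:
        print(t,[(np.round(b['bbox']).tolist(),round(b['confidence'],2)) for b in boxes_of(t,p)[:3]])
E
```

```text
pics
{'t': 0.0, 'joints': array([ 1.04433872e+00,  4.91565813e-01,  1.55950366e+00, -2.75530908e-05,
        1.09171878e+00, -1.05582897e-01]), 'qvel': array([ 8.56814289e-05,  2.62952954e-05,  3.91000538e-04,  2.57187507e-04,
       -4.89162756e-04, -1.32629688e-03]), 'tau': array([ 4.83063650e-04, -6.12658167e+01, -2.58181876e+01,  6.93333079e-02,
        4.81822772e-02, -1.03505884e-04]), 'eef_pos': array([255.1851729 , 570.22782482, 214.03920773]), 'tcp_rot': array([-3.14040114e+00, -1.01700332e-04,  2.72073060e+00]), 'ft_force': array([0.39654934, 0.00338539, 0.46717586]), 'moment': array([-0.00432467,  0.02096456, -0.06900461]), 'opening': 0.9996177734096224}
side {'vertical_fov': 45.187810975816255, 'cx': 311.94272366103206, 'cy': 240.51457922266027, 'extrinsics': array([[ 8.88555662e-01,  3.22719723e-01, -3.26068730e-01,
         1.76566724e+02],
       [-4.58768412e-01,  6.26007528e-01, -6.30591880e-01,
        -8.26733497e+02],
       [ 6.17043054e-04,  7.09906019e-01,  7.04296148e-01,
         8.92174027e+02],
       [ 0.00000000e+00,  0.00000000e+00,  0.00000000e+00,
    
[... 1187 characters left out ...]
, 23.0, 22.0], 0.72), ([83.0, 185.0, 163.0, 120.0], 0.63)]
tray [([274.0, 175.0, 153.0, 139.0], 0.91)]
lamp_grip [([304.0, 230.0, 19.0, 18.0], 0.61)]
wrist {'vertical_fov': 71.40422453288264, 'cx': 320.91298579140835, 'cy': 240.97839597815278, 'extrinsics': array([[ 4.08639648e-01, -8.76800123e-01, -2.53446605e-01,
         1.84969990e+02],
       [ 9.12695532e-01,  3.92784110e-01,  1.12727590e-01,
         6.02794187e+02],
       [ 7.10234332e-04, -2.77384547e-01,  9.60758715e-01,
         3.84325150e+02],
       [ 0.00000000e+00,  0.00000000e+00,  0.00000000e+00,
         1.00000000e+00]]), 'shot': 3}
illuminator []
lamp_new []
collar_post []
lock_collar []
lamp_old []
tray []
lamp_grip []
```

View pics/side0.png

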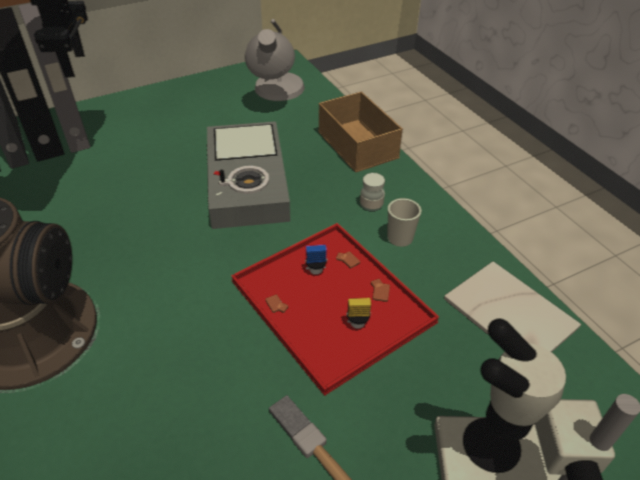

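View pics/top0.png

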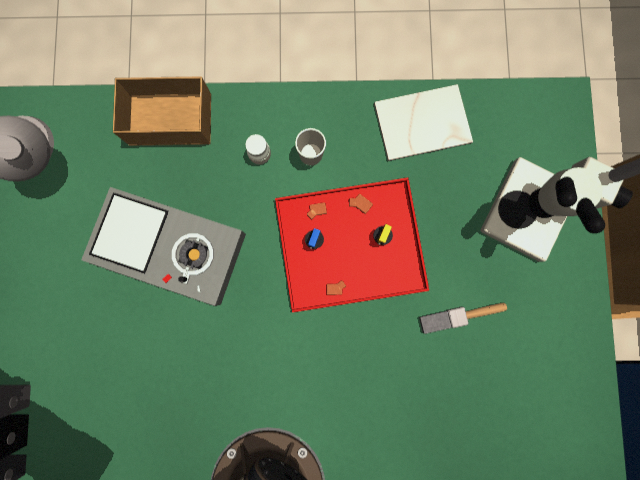

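View pics/wrist0.png

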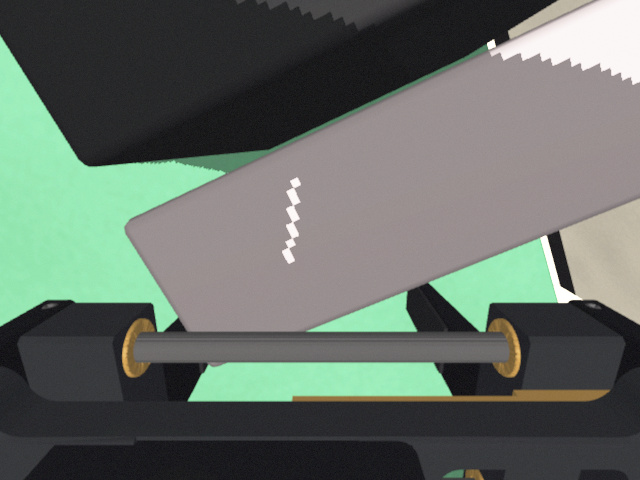

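Run:
```python
from h import *
p=eyes.read_camera('side');t=eyes.read_camera('top')
for X in [(0,0,0),(255,570,214),(255,570,0),(400,0,0),(400,200,0)]: print(X,proj(p,X),proj(t,X))
for n,(a,b) in {'new':((316,250),(315,237)),'old':((359,304),(384,233)),'sock':((248,180),(193,254)),'post':((221,173),(183,278)),'jar':((373,180),(256,141)),'traycorner':((338,227),(276,200)),'tc2':((325,389),(427,290)),'tc3':((436,319),(408,181)), 'tc4':((234,279),(293,310))}.items(): print(n,*[ (np.round(x,1) if i==0 else x) for i,x in enumerate(tri([(p,*a),(t,*b)]))])
```

```text
(0, 0, 0) [ 28.50586888 331.76875034] [267.46106734 487.41064948]
(255, 570, 214) [73.78410499 66.22523422] [-55.79003215 394.23924962]
(255, 570, 0) [ 97.12352287 140.43294021] [ 21.09082031 372.84039464]
(400, 0, 0) [226.41561184 261.13579339] [267.33752128 306.39367474]
(400, 200, 0) [195.17636209 205.66668967] [182.11425714 307.44509246]
new [ 554.3 -113.8   65. ] [array([-0.,  0.]), array([ 0., -0.])]
old [ 562.2 -269.    60. ] [array([-0.3,  0. ]), array([ 0.1, -0.2])]
sock [520.9 159.8  60.8] [array([-0.4,  0. ]), array([ 0.1, -0.3])]
post [465.2 172.1  92.5] [array([ 0.3, -0. ]), array([-0.1,  0.3])]
jar [773.5  19.3  69.2] [array([ 1.4, -0.4]), array([-0.5,  1.4])]
traycorner [654.3 -22.8   7.8] [array([-1.3,  0.2]), array([ 0.4, -1.2])]
tc2 [ 435.2 -371.8   14.1] [array([-1.1,  0.2]), array([ 0.3, -0.8])]
tc3 [ 692.9 -337.4   15.7] [array([-0.8,  0.2]), array([ 0.3, -0.6])]
tc4 [392.4 -60.9   8. ] [array([-0.6,  0. ]), array([ 0.2, -0.5])]
```

send_rows(plan="-5 -5 -30 0 95; -41 -26 0 0 95; -41 -26 0 0 95; -41 -26 0 0 95; -41 -26 0 0 95; -41 -26 0 0 95; -41 -26 0 0 95; -41 -26 0 0 95")

```text
t: 2.1
eef_pos: [448.7, 275.8, 245.7]
tcp_rot: [3.139, 0.001, 2.73]
ft_force: [0.0, 0.5, 0.8]
opening: 1.001
```

send_rows(plan="-41 -27 2 0 95; -41 -27 2 0 95; -30 -22 2 0 95; 0 0 0 0 95")

```text
t: 2.5
eef_pos: [524.7, 153.7, 240.2]
tcp_rot: [3.138, 0.004, 2.725]
ft_force: [-0.6, 0.3, 0.6]
opening: 0.997
```

Run:
```python
from h import *
p=eyes.read_camera('wrist');save(p,'w1');s=env.state();print(s['eef_pos'],s['tcp_rot'],s['t'])
print(np.round(p['extrinsics'],3).tolist())
for X in [(521,160,66),(465,172,98),(468,217,60)]: print(proj(p,X))
```

```text
[523.81049303 155.10325031 240.35634832] [3.13819422e+00 3.09568370e-03 2.72564507e+00] 2.55
[[0.405, -0.877, -0.258, 453.458], [0.914, 0.389, 0.11, 185.46], [0.004, -0.281, 0.96, 409.595], [0.0, 0.0, 0.0, 1.0]]
[323.53910977 214.92870105]
[311.21363082 161.62915426]
[354.13574364 143.83844688]
```

View pics/w1.png

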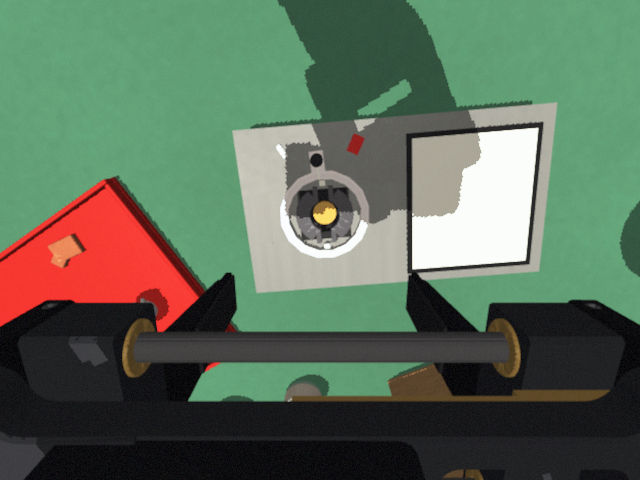

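Run:
```python
import cv2
i=cv2.imread('pics/w1.png')[120:300,220:460];cv2.imwrite('pics/w1z.png',cv2.resize(i,(800,600),interpolation=cv2.INTER_CUBIC))
```

```text
(no output)
```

View pics/w1z.png

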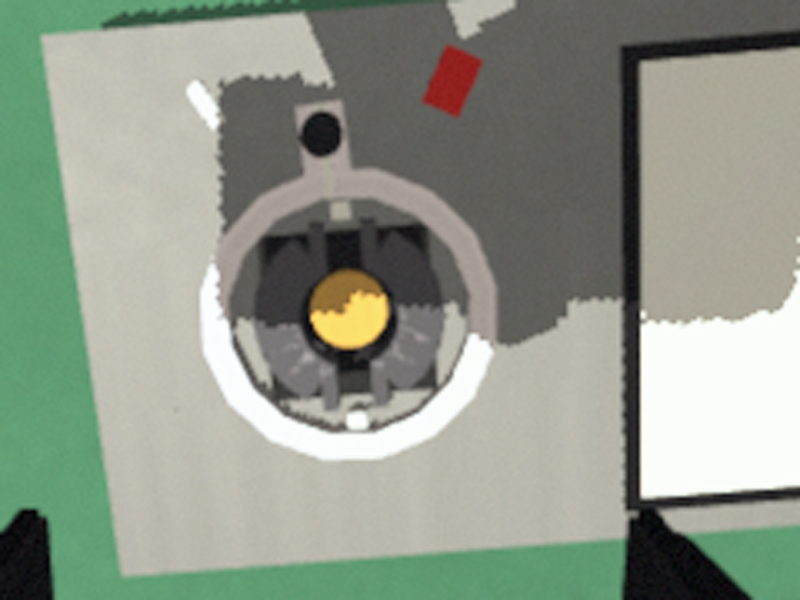

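```bash
cat >> h.py <<'E'
from scipy.optimize import least_squares
def L2W(q,X):
    c,s=np.cos(q[2]),np.sin(q[2]);return [q[0]+c*X[0]-s*X[1],q[1]+s*X[0]+c*X[1],X[2]]
E
python3 - <<'E'
from h import *
import pickle
p=eyes.read_camera('wrist');t=eyes.read_camera('top');s_=eyes.read_camera('side');pickle.dump((p,t,s_),open('p1.pkl','wb'))
r=78*np.array([np.cos(np.radians(152)),np.sin(np.radians(152))])
obs=[((-92,-85,60),(232.6,130.8)),((85,-85,60),(256.6,292.5)),((-92,235,60),(557,103)),((85,235,60),(540,271)),((r[0],r[1],60),(355.6,144)),((0,0,66),(324.7,213.3)),((0,0,54),(324.7,213))]
def res(q): return np.concatenate([proj(p,L2W(q,X))-u for X,u in obs])
o=least_squares(res,[521,160,-.337],x_scale=[1,1,.01]);print(o.x,np.degrees(o.x[2]));print(np.round(o.fun.reshape(-1,2),1))
def resh(q): return np.concatenate([proj(p,L2W(q,(X[0],X[1],X[2]+q[3])))-u for X,u in obs])
o2=least_squares(resh,[521,160,-.337,0],x_scale=[1,1,.01,1]);print(o2.x)
# side/top box corners by eye (approx)
P=onz(p,316,160,98)
print('post',P,np.degrees(np.arctan2(P[1]-o.x[1],P[0]-o.x[0])-o.x[2])%360, np.hypot(P[1]-o.x[1],P[0]-o.x[0]))
print(onz(p,323,183,66),onz(p,327.4,245.4,66))
for n,c in (('top',t),('side',s_)):
    print(n,[np.round(proj(c,L2W(o.x,X)),1).tolist() for X in [(0,0,66),(-92,-85,60),(85,-85,60),(-92,235,60),(85,235,60)]], proj(c,P))
for n,c in (('t1',t),('s1',s_)): save(c,n)
i=t['image'][160:320,60:270];cv2.imwrite('pics/t1z.png',cv2.resize(i[:,:,::-1],(788,600),interpolation=cv2.INTER_CUBIC))
i=s_['image'][100:340,190:400];cv2.imwrite('pics/s1z.png',cv2.resize(i[:,:,::-1],(525,600),interpolation=cv2.INTER_CUBIC))
E
```

```text
[ 5.20801882e+02  1.62717897e+02 -3.35044144e-01] -19.196615376571014
[[-0.3 -0.7]
 [-0.2  0.3]
 [ 0.7 -0.9]
 [-0.8  0.2]
 [ 0.2 -0.1]
 [ 0.2  1.8]
 [ 0.  -0.2]]
[ 5.20905623e+02  1.62792673e+02 -3.34901752e-01 -7.10856880e-01]
post [464.52474851 177.98263821  98.        ] 184.0207166534443 58.31061709494334
[489.48267099 174.29743727  66.        ] [552.36363596 151.81116352  66.        ]
top [[191.2, 253.5], [213.5, 305.2], [240.3, 230.0], [79.7, 259.5], [108.6, 186.2]] [179.37152305 278.55300606]
side [[246.9, 177.5], [207.2, 207.7], [288.2, 200.2], [205.5, 125.6], [274.3, 120.2]] [219.81362873 169.65447541]
```

View pics/t1z.png

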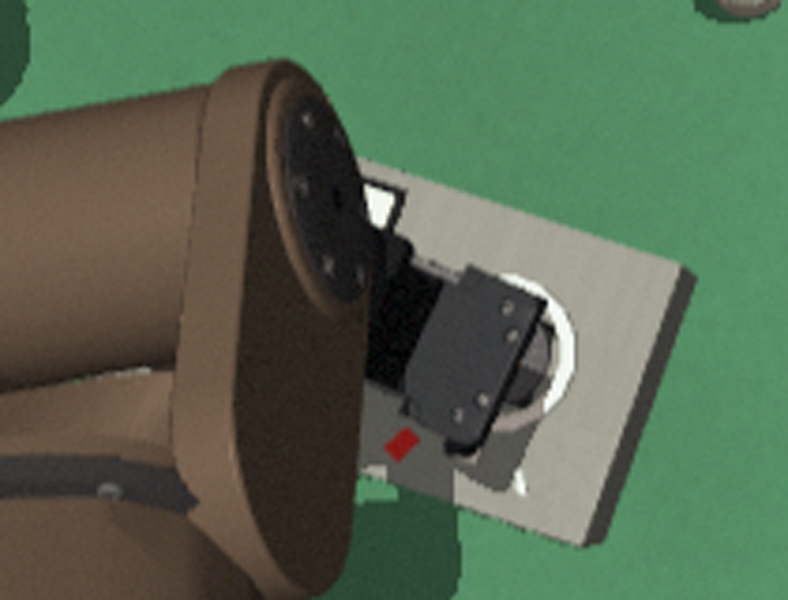

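View pics/s1z.png

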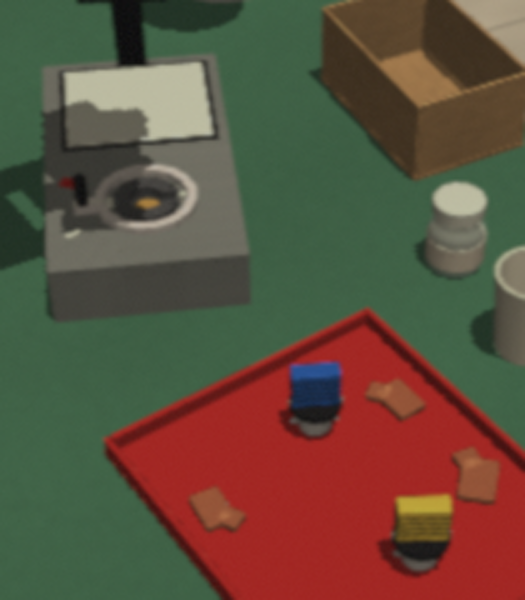

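send_rows(plan="21 -1 30 -0.05 95; 21 -1 30 -0.05 95; 15 -1 30 -0.05 95; 6 0 10 0 95; 0 0 0 0 95")

```text
t: 3.2
eef_pos: [458.2, 183.8, 138.9]
tcp_rot: [3.136, 0.007, 2.895]
ft_force: [-0.3, -0.8, 0.2]
opening: 0.996
```

Run:
```python
from h import *
import pickle
p=eyes.read_camera('wrist');save(p,'w2');pickle.dump(p,open('p2.pkl','wb'));s=env.state();print(s['eef_pos'],s['tcp_rot'],s['t'])
for X in [(521,162,66),(464,177,98)]: print(proj(p,X))
```

```text
[458.87390307 183.76981589 139.60672889] [3.13572086 0.00807588 2.89475776] 3.25
[312.46949889 326.46514165]
[311.90456175 274.29212699]
```

View pics/w2.png

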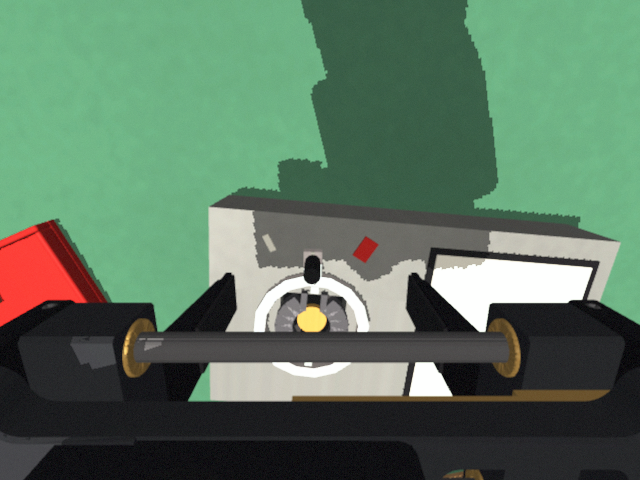

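Run:
```python
from h import *
import pickle
p=pickle.load(open('p2.pkl','rb'));s=env.state()
from scipy.spatial.transform import Rotation as R
Rm=R.from_euler('xyz',s['tcp_rot']).as_matrix();T=s['eef_pos']
for y in (-47.5,0,47.5):
  for z in (0,-19): print(y,z,proj(p,T+Rm@[0,y,z]))
P=onz(p,312.5,276,98);print('post',P,'in tool',Rm.T@(P-T))
print(onz(p,312.3,318,54))
i=p['image'][200:400,200:440];cv2.imwrite('pics/w2z.png',cv2.resize(i[:,:,::-1],(720,600),interpolation=cv2.INTER_CUBIC))
```

```text
-47.5 0 [233.74368563 291.79245537]
-47.5 -19 [224.15092495 307.98268002]
0 0 [319.96934712 291.77998374]
0 -19 [319.87682004 307.96752846]
47.5 0 [406.18247979 291.76751392]
47.5 -19 [415.58727364 307.95237935]
post [465.30217341 177.07772368  98.        ] in tool [-7.53228876 -5.16318623 41.63931773]
[519.98024048 161.89166676  54.        ]
```

View pics/w2z.png

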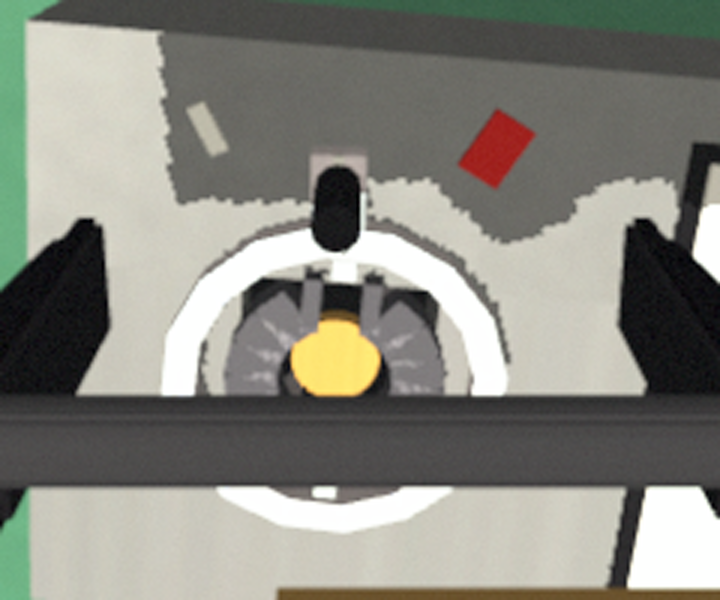

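send_rows(plan="-7 -5 20 0 95; 0 0 25 0 60; 0 0 16 0 40; 0 0 2 0 30; 0 0 0 0 22; 0 0 0 0 22")

```text
t: 3.85
eef_pos: [469.8, 181.1, 80.9]
tcp_rot: [3.13, 0.018, 2.899]
ft_force: [1.3, -0.5, 0.1]
opening: 0.634
```

Run:
```python
from h import *
p=eyes.read_camera('wrist');save(p,'w3');s=env.state();print(s['eef_pos'],s['tcp_rot'],s['t'],s['opening'],s['ft_force'])
i=p['image'][200:400,200:440];cv2.imwrite('pics/w3z.png',cv2.resize(i[:,:,::-1],(720,600),interpolation=cv2.INTER_CUBIC))
```

```text
[469.87781666 181.07981327  81.0771638 ] [3.13004841 0.01872726 2.89864906] 3.9 0.5910742213083351 [-0.11922567  0.6040003  -0.16953908]
```

View pics/w3z.png

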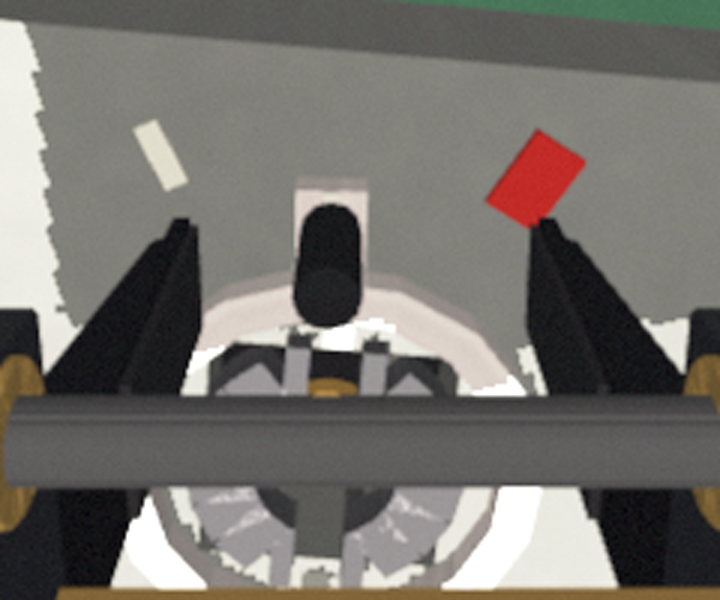

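```bash
cat >> h.py <<'E'
from scipy.spatial.transform import Rotation as Ro
def tool():
    s=env.state();return Ro.from_euler('xyz',s['tcp_rot']).as_matrix(),s['eef_pos']
E
python3 - <<'E'
from h import *
p=eyes.read_camera('wrist');R,T=tool()
P=onz(p,309.3,298.3,98);print('post',P,'in tool',R.T@(P-T),T, env.state()['opening'])
E
```

```text
post [465.03785696 176.72943766  98.        ] in tool [  3.2586508   -5.08852555 -17.13882164] [469.78256162 180.99917149  80.98505788] 0.5545032451838796
```

send_rows(plan="3 -5 3 0 40; 0 0 2 0 30; 0 0 0 0 20; 0 0 0 0 8; 0 0 0 0 8; 0 0 0 0 8; 0 0 0 0 8")

```text
t: 4.65
eef_pos: [465.7, 176.5, 76.9]
tcp_rot: [3.129, 0.02, 2.898]
ft_force: [0.8, -0.1, -0.5]
opening: 0.115
```

Run:
```python
from h import *
p=eyes.read_camera('wrist');R,T=tool();s=env.state();print(T,s['tcp_rot'],s['t'],s['opening']*95,s['ft_force'])
i=p['image'][200:400,200:440];cv2.imwrite('pics/w4z.png',cv2.resize(i[:,:,::-1],(720,600),interpolation=cv2.INTER_CUBIC))
```

```text
[465.74330793 176.46334382  76.86494424] [3.12935859 0.02037059 2.89849701] 4.7 11.090289804991667 [-1.46052637  0.06263436 -0.36441489]
```

View pics/w4z.png

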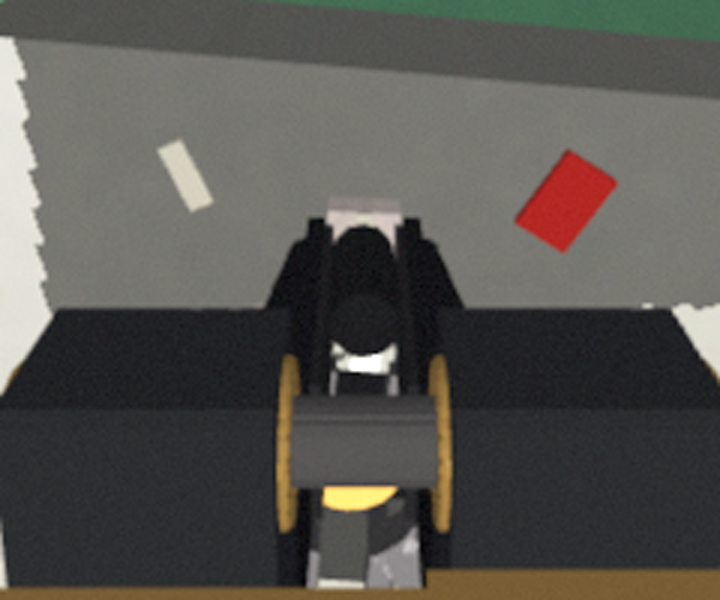

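send_rows(plan="-0.2 4.6 0 0.08 8; -0.2 4.6 0 0.08 8; -0.2 4.6 0 0.08 8; -0.2 4.6 0 0.08 8; -0.2 4.6 0 0.08 8; 0 0 0 0 8")

```text
t: 5.3
eef_pos: [476.8, 196.9, 76.9]
tcp_rot: [3.123, 0.015, 2.484]
ft_force: [0.4, 2.3, 1.8]
opening: 0.12
```

Run:
```python
from h import *
p=eyes.read_camera('wrist');R,T=tool();s=env.state();print(T,s['tcp_rot'],s['t'],s['opening']*95,s['ft_force'],s['moment'])
c=np.array([520.9,162.2]);d=T[:2]-c;print(np.hypot(*d),np.degrees(np.arctan2(d[1],d[0])), 'q',209.3-(np.degrees(np.arctan2(d[1],d[0]))+19.2))
i=p['image'][200:400,200:440];cv2.imwrite('pics/w5z.png',cv2.resize(i[:,:,::-1],(720,600),interpolation=cv2.INTER_CUBIC))
```

```text
[476.6731712  196.81893687  76.87276602] [3.12280063 0.01519602 2.48694524] 5.35 11.209115293199664 [ 2.38947091  1.50170301 -0.15650893] [-0.00247864 -0.18875198  0.051771  ]
56.164785902991866 141.94762629316503 q 48.15237370683499
```

View pics/w5z.png

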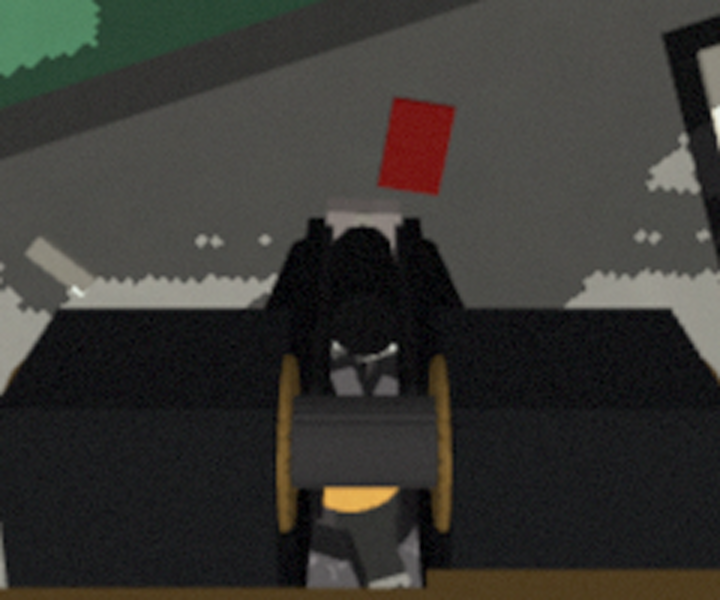

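send_rows(plan="-0.2 4.6 0 0.08 8; -0.2 4.6 0 0.08 8; 0 1.5 0 0.02 8; 0 0 0 0 8")

```text
t: 5.75
eef_pos: [481.6, 202.0, 76.9]
tcp_rot: [3.128, 0.011, 2.313]
ft_force: [2.0, 4.0, -0.6]
opening: 0.12
```

Run:
```python
from h import *
p=eyes.read_camera('wrist');R,T=tool();s=env.state();print(T,s['tcp_rot'],s['t'],s['opening']*95,s['ft_force'],s['moment'])
c=np.array([520.9,162.2]);d=T[:2]-c;print(np.hypot(*d),np.degrees(np.arctan2(d[1],d[0])), 'q',209.3-(np.degrees(np.arctan2(d[1],d[0]))+19.2), R.T@s['ft_force'])
i=p['image'][200:400,200:440];cv2.imwrite('pics/w6z.png',cv2.resize(i[:,:,::-1],(720,600),interpolation=cv2.INTER_CUBIC))
```

```text
[481.61489781 202.10042172  76.83340636] [3.12724084 0.01108175 2.31278055] 5.8 11.346466703205403 [-0.48351442 -1.51332883  2.329339  ] [-0.52721708  0.08532306  0.18661869]
55.994311388216175 134.55478601372846 q 55.54521398627156 [-0.81454723 -1.34560376 -2.34000723]
```

View pics/w6z.png

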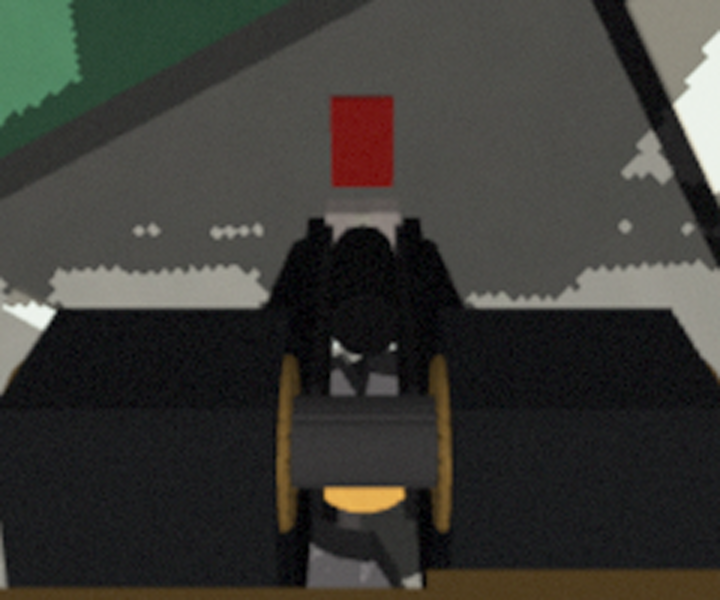

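send_rows(plan="0 3 0 0.02 8; 0 3 0 0.02 8; 0 3 0 0.02 8")

```text
t: 6.1
eef_pos: [481.8, 202.0, 76.6]
tcp_rot: [-3.137, 0.008, 2.259]
ft_force: [-7.9, -19.3, 11.5]
opening: 0.119
```

Run:
```python
from h import *
R,T=tool();s=env.state();print(T,s['tcp_rot'],s['t'],s['opening']*95,s['ft_force'],s['moment'],R.T@s['ft_force'])
```

```text
[481.80901609 202.04250152  76.57651704] [-3.13740149  0.00846584  2.25933994] 6.1 11.297436047195252 [ -7.92242368 -19.28896559  11.49522168] [-3.47881037  1.3055195   0.14293595] [ -9.95735285 -18.42160565 -11.3342261 ]
```

Run:
```python
from h import *
p=eyes.read_camera('wrist');R,T=tool();save(p,'w7')
E=np.array(p['extrinsics']);print('cam in tool',R.T@(E[:3,3]-T),(R.T@E[:3,:3]).round(4).tolist())
for v in (305,308.3,311):
  P=onz(p,320.7,v,98);print('post',P,'in tool',R.T@(P-T))
```

```text
cam in tool [  77.89991604    1.07739439 -169.67585231] [[0.0011, 0.9608, 0.2773], [1.0, -0.0009, -0.0009], [-0.0006, 0.2773, -0.9608]]
post [481.07176427 204.91217566  98.        ] in tool [  2.54202904   1.14084117 -21.46574897]
post [482.20926219 203.52873872  98.        ] in tool [  0.75105988   1.14248862 -21.4507136 ]
post [483.14525207 202.39037798  98.        ] in tool [ -0.72263863   1.14384422 -21.43834175]
```

send_rows(plan="0 -2 0 0 8; 0 0 0 0 20; 0 0 0 0 30; 0 0 0 0 40; 0 0 -20 0 60; 0 0 -30 0 95; 0 0 -30 0 95")

```text
t: 6.85
eef_pos: [478.5, 201.3, 155.1]
tcp_rot: [-3.131, 0.005, 2.262]
ft_force: [-0.5, -1.3, 0.4]
opening: 0.563
```

Run:
```python
from h import *
import pickle
p=eyes.read_camera('wrist');R,T=tool();s=env.state();save(p,'w8');pickle.dump((p,R,T),open('p8.pkl','wb'));print(T,s['tcp_rot'],s['t'])
```

```text
[480.13143755 201.9322244  159.54621377] [-3.13615973  0.00697941  2.26166165] 6.9
```

View pics/w8.png

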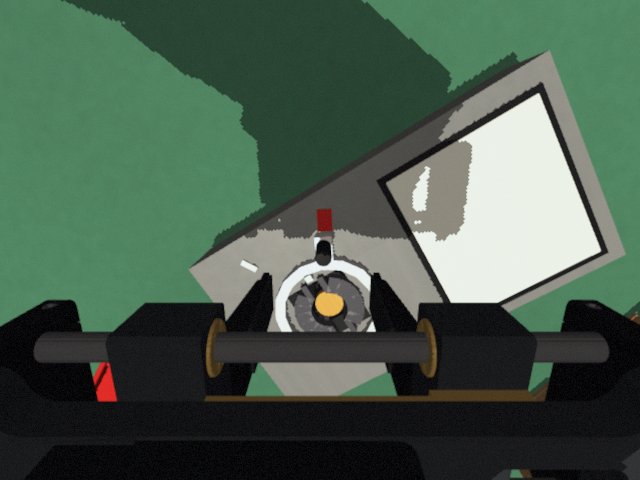

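Run:
```python
from h import *
import pickle
p,R,T=pickle.load(open('p8.pkl','rb'))
i=p['image'][200:340,180:460];cv2.imwrite('pics/w8z.png',cv2.resize(i[:,:,::-1],(800,400),interpolation=cv2.INTER_CUBIC))
P=onz(p,329.5,304.5,54);print('plunger',P,P-R[:,1]*1.1, R.T@(P-T))
P=onz(p,323,255,98);print(P)
obs=[((-92,-85,60),(190.5,269)),((-92,235,60),(549.5,51)),((85,235,60),(625,253.5)),((78*np.cos(2.653),78*np.sin(2.653),60),(325,219.5)),((0,0,54),(329.5,304.5))]
def res(q): return np.concatenate([proj(p,np.array(L2W(q,X))+R[:,1]*1.1)-u for X,u in obs])
o=least_squares(res,[521,160,-.337],x_scale=[1,1,.01]);print(o.x,o.fun.reshape(-1,2).round(1))
```

```text
plunger [522.60252012 160.16814503  54.        ] [521.75474165 159.46726276  54.00597605] [-58.51203387   6.69555976 105.92235738]
[478.99104027 204.0173348   98.        ]
[ 5.21471985e+02  1.59884052e+02 -3.34473469e-01] [[-2.2  0.8]
 [ 0.5 -1.1]
 [ 1.6  1.2]
 [-0.1  0.8]
 [ 0.1 -0.5]]
```

View pics/w8z.png

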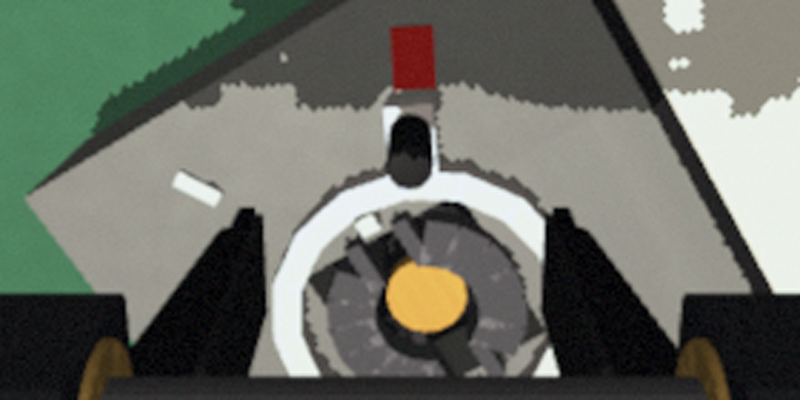

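send_rows(plan="-20 -10 -15 -0.1 95; -34 -22 -15 -0.1 95; -32 -25 -10 -0.1 95; -29 -28 0 -0.1 95; -26 -31 0 -0.1 95; -23 -33 0 0 95; -23 -33 0 0 95; -23 -33 0 0 95")

```text
t: 7.7
eef_pos: [554.8, -99.2, 205.5]
tcp_rot: [-3.137, 0.008, 2.794]
ft_force: [1.3, 0.5, 0.6]
opening: 1.0
```

```bash
cat > pv.py <<'E'
from h import *
import sys,pickle
n=sys.argv[1]
p=eyes.read_camera('wrist');R,T=tool();s=env.state();save(p,n);pickle.dump((p,R,T),open(n+'.pkl','wb'))
print('T',T.round(1),'rot',s['tcp_rot'].round(4),'t',s['t'],'op',s['opening']*95.1,'F',s['ft_force'].round(1),'M',s['moment'].round(2),'j',s['joints'].round(2))
if len(sys.argv)>3:
    d=np.array([float(sys.argv[2]),float(sys.argv[3])])-T[:2];print('tool shift',(R.T@[d[0],d[1],0]).round(1))
E
python3 pv.py w9 554 -114
```

```text
T [ 556.4 -104.2  205.4] rot [-3.1358  0.0101  2.792 ] t 7.75 op 94.90111012175291 F [-1.1 -4.2 -0.9] M [-0.13  0.04  0.01] j [-0.3   0.41  1.72 -0.01  1.   -1.52]
tool shift [ -1.1 -10.1   0.1]
```

View pics/w9.png

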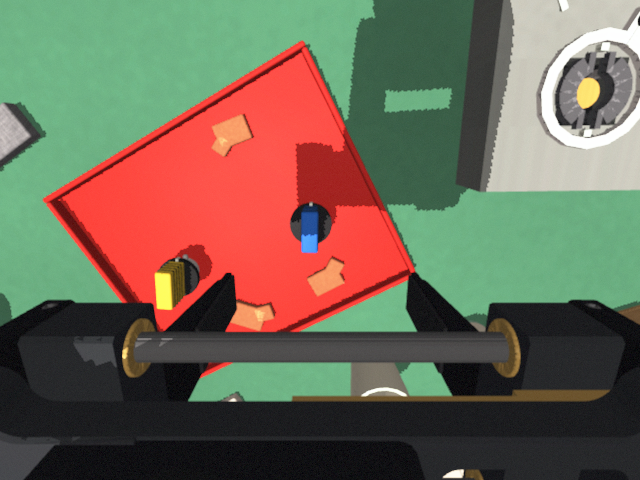

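send_rows(plan="-1 -7 15 0 95; 0 0 10 0 95; 0 0 0 0 95; 0 0 0 0 95")

```text
t: 8.15
eef_pos: [555.5, -113.0, 178.7]
tcp_rot: [-3.136, 0.009, 2.789]
ft_force: [0.5, -0.4, -0.2]
opening: 0.999
```

```bash
python3 pv.py w10 554 -114
python3 - <<'E'
import cv2
i=cv2.imread('pics/w10.png')[180:330,220:420];cv2.imwrite('pics/w10z.png',cv2.resize(i,(800,600),interpolation=cv2.INTER_CUBIC))
E
```

```text
T [ 555.5 -112.8  178.8] rot [-3.1363  0.0094  2.7894] t 8.2 op 94.96749762977008 F [-0.3  0.4  0.6] M [-0.01 -0.05 -0.  ] j [-0.31  0.45  1.75 -0.01  0.94 -1.53]
tool shift [ 1.  -1.6 -0. ]
```

View pics/w10z.png

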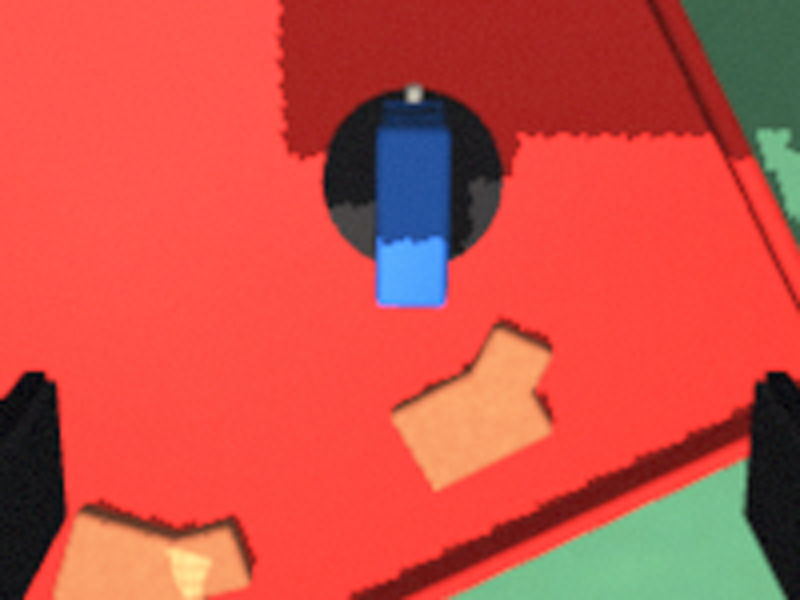

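Run:
```python
from h import *
import pickle
p,R,T=pickle.load(open('w10.pkl','rb'));p9,R9,T9=pickle.load(open('w9.pkl','rb'))
c=lambda x,y:(220+x/4,180+y/4)
for z in (66,72,78):
  Q=[onz(p,*c(*a),z) for a in ((376,128),(450,128),(446,306),(376,306))]
  print(z,np.mean(Q,0),'len',np.linalg.norm(Q[0]-Q[3]),np.linalg.norm(Q[0]-Q[1]),np.linalg.norm(Q[2]-Q[3]),'ang tool', [(R.T@(Q[a]-Q[b]))[1]/40 for a,b in ((0,3),(1,2))])
P=onz(p,*c(412,217),72);print('grip in tool',R.T@(P-T));F=onz(p,*c(413,178),37);print('flange',F,R.T@(F-T));K=onz(p,*c(414,93),35);print('tick',R.T@(K-T))
```

```text
66 [ 555.70993098 -110.88085183   66.        ] len 40.41267949335278 15.870702690696918 15.619330248193553 ang tool [np.float64(0.006388814313634095), np.float64(0.012673273434614218)]
72 [ 554.13817054 -110.31382921   72.        ] len 39.55172756390111 15.53259315986125 15.286575957151365 ang tool [np.float64(0.006252706981004774), np.float64(0.012403281952911049)]
78 [ 552.5664101 -109.7468066   78.       ] len 38.690775634449345 15.194483629025568 14.953821666109217 ang tool [np.float64(0.0061165996483767415), np.float64(0.01213329047120788)]
grip in tool [  3.50445427   2.5005175  106.76822264]
flange [ 553.88946911 -109.9138953    37.        ] [  3.81450737   2.97181741 141.76484102]
tick [ 23.99752331   3.19035396 143.57343673]
```

send_rows(plan="3.5 1.4 10 0 60; 0 0 25 0 60; 0 0 25 0 60; 0 0 15 0 60; 0 0 0 0 60")

```text
t: 8.7
eef_pos: [553.2, -107.4, 102.0]
tcp_rot: [-3.137, 0.013, 2.794]
ft_force: [0.8, -0.3, 0.8]
opening: 0.654
```

```bash
python3 pv.py w11 554 -111
python3 - <<'E'
import cv2
i=cv2.imread('pics/w11.png')[180:405,170:470];cv2.imwrite('pics/w11z.png',cv2.resize(i,(800,600),interpolation=cv2.INTER_CUBIC))
E
```

```text
T [ 553.6 -107.5  102.9] rot [-3.1368  0.0144  2.7936] t 8.75 op 60.894462167450484 F [-0.1 -0.2 -0. ] M [-0.01  0.01 -0.08] j [-0.31  0.54  1.83 -0.01  0.75 -1.52]
tool shift [-1.6 -3.2  0. ]
```

View pics/w11z.png

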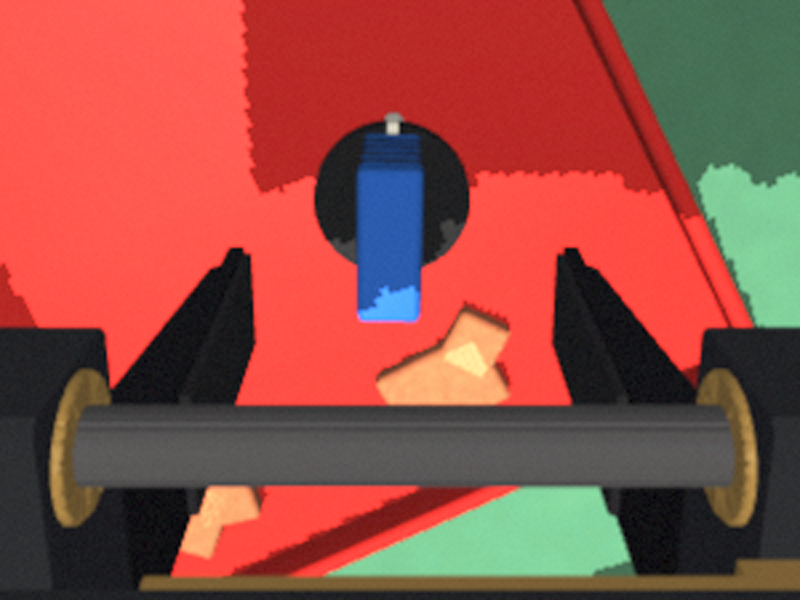

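Run:
```python
from h import *
import pickle
p,R,T=pickle.load(open('w11.pkl','rb'))
c=lambda x,y:(170+x*.375,180+y*.375)
Q=[onz(p,*c(*a),72) for a in ((357,170),(422,170),(419,321),(358,321))]
print(np.mean(Q,0),R.T@(np.mean(Q,0)-T),np.linalg.norm(Q[0]-Q[3]),[(R.T@(Q[a]-Q[b]))[1]/40 for a,b in ((0,3),(1,2))])
```

```text
[ 554.16447094 -110.4372765    72.        ] [-1.08713682 -2.43208096 30.93696178] 38.96913776039348 [np.float64(0.008432778524243244), np.float64(0.012421210169342566)]
```

send_rows(plan="-1.1 -3.5 15 -0.01 60; 0 0 20 0 55; 0 0 17 0 50; 0 0 10 0 50; 0 0 3 0 50; 0 0 0 0 50")

```text
t: 9.35
eef_pos: [557.2, -111.0, 41.5]
tcp_rot: [-3.137, 0.023, 2.806]
ft_force: [-0.5, -0.6, -0.2]
opening: 0.524
```

```bash
python3 pv.py w12 554 -111
python3 - <<'E'
import cv2
i=cv2.imread('pics/w12.png')[180:405,170:470];cv2.imwrite('pics/w12z.png',cv2.resize(i,(800,600),interpolation=cv2.INTER_CUBIC))
E
```

```text
T [ 557.3 -111.1   41.8] rot [-3.1369  0.0238  2.8063] t 9.4 op 49.93424670057619 F [ 0.6 -0.3  0.2] M [-0.02 -0.   -0.04] j [-0.31  0.63  1.87 -0.01  0.61 -1.54]
tool shift [ 3.1 -1.  -0.1]
```

View pics/w12z.png

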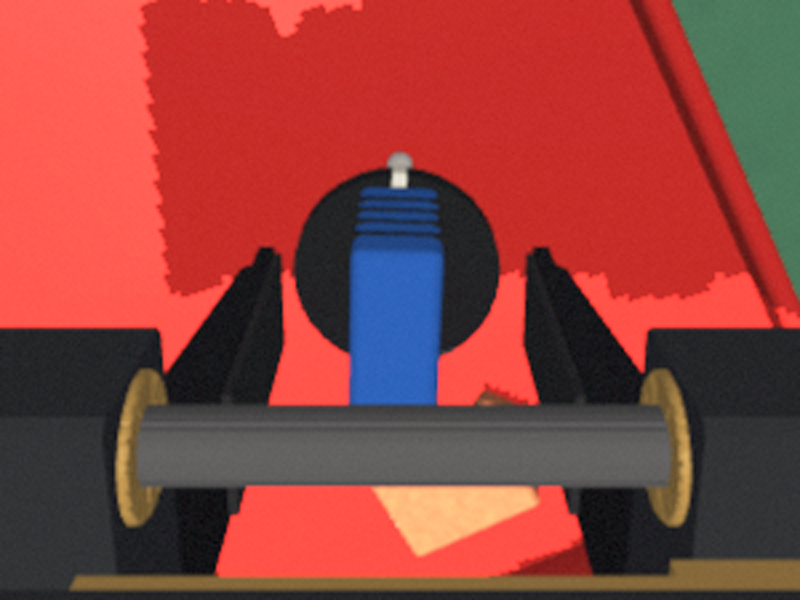

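Run:
```python
from h import *
import pickle
p,R,T=pickle.load(open('w12.pkl','rb'))
c=lambda x,y:(170+x*.375,180+y*.375)
for z in(71,72): print((R.T@(onz(p,*c(396,244),z)-T)))
print('flange front', R.T@(onz(p,*c(396,168),37)-T), R.T@(onz(p,*c(400,178),37)-T), R.T@(onz(p,*c(396,357),37)-T))
```

```text
[ 22.93031461  -0.310221   -29.73991088]
[ 23.32405528  -0.30305489 -30.74959257]
flange front [26.20404891 -0.51514286  4.1932219 ] [24.06400741  0.29553965  4.24029812] [-17.00259625  -0.61557005   5.22028206]
```

send_rows(plan="4 -1.4 3 0 50; 0 0 1 0 45; 0 0 0 0 35; 0 0 0 0 25; 0 0 0 0 12; 0 0 0 0 8; 0 0 0 0 8; 0 0 0 0 8")

```text
t: 10.2
eef_pos: [553.7, -111.4, 39.7]
tcp_rot: [-3.137, 0.027, 2.806]
ft_force: [-0.3, -0.0, -0.1]
opening: 0.167
```

```bash
python3 pv.py w13 554 -111
python3 - <<'E'
import cv2
i=cv2.imread('pics/w13.png')[180:405,170:470];cv2.imwrite('pics/w13z.png',cv2.resize(i,(800,600),interpolation=cv2.INTER_CUBIC))
E
```

```text
T [ 553.7 -111.4   39.7] rot [-3.137   0.0272  2.8064] t 10.25 op 15.874103584763766 F [-0.3 -0.6  0.6] M [-0.01  0.01  0.02] j [-0.31  0.63  1.88 -0.01  0.6  -1.54]
tool shift [-0.1  0.4  0. ]
```

View pics/w13z.png

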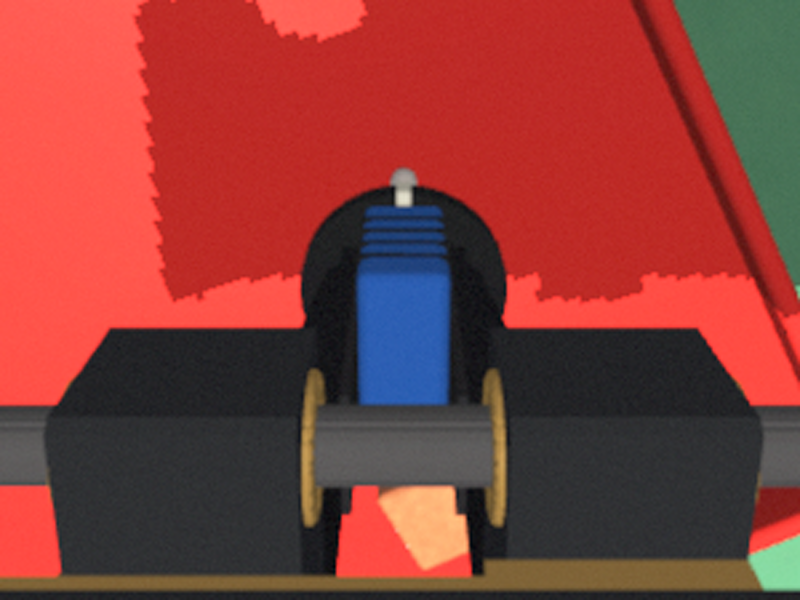

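send_rows(plan="0 0 -10 0 8; 0 0 -20 0 8; 0 0 -30 0 8; 0 0 -30 0 8; 0 0 -20 0 8; 0 0 0 0 8")

```text
t: 10.85
eef_pos: [550.0, -109.5, 155.2]
tcp_rot: [-3.137, 0.024, 2.806]
ft_force: [0.7, 0.3, -1.4]
opening: 0.17
```

```bash
python3 pv.py w14 521 160.3
python3 - <<'E'
from h import *
import pickle
i=cv2.imread('pics/w14.png')[180:405,170:470];cv2.imwrite('pics/w14z.png',cv2.resize(i,(800,600),interpolation=cv2.INTER_CUBIC))
p,R,T=pickle.load(open('w13.pkl','rb'))
c=lambda x,y:(170+x*.375,180+y*.375)
print((R.T@(onz(p,*c(403,270),72)-T)),R.T@(onz(p,*c(403,186),37)-T),R.T@(onz(p,*c(403,195),37)-T))
E
```

```text
T [ 549.5 -109.4  153.9] rot [-3.137   0.0227  2.8064] t 10.9 op 15.653282706790039 F [ 0.8 -0.5 -1. ] M [-0.03  0.02 -0.02] j [-0.31  0.46  1.8  -0.01  0.85 -1.54]
tool shift [115.6 245.3  -3.8]
[ 19.3343253    0.83138088 -32.85537026] [22.84168179  0.87683863  2.06228898] [20.91028438  0.87684416  2.11485522]
```

View pics/w14z.png

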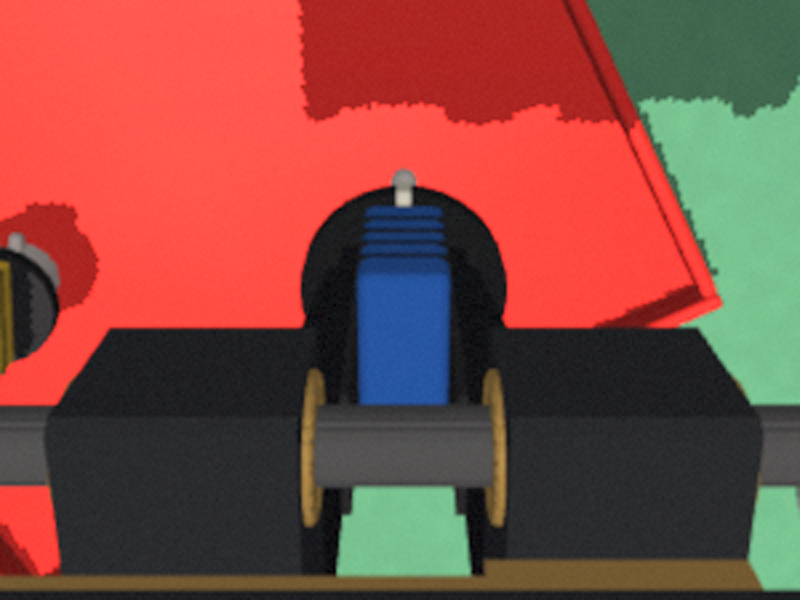

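send_rows(plan="9 20 0 0 8; 17 36 -1 0 8; 17 36 -1 0 8; 17 36 -1 0 8; 17 36 -1 0 8; 17 36 -1 0 8; 9 20 0 0 8; 0 0 0 0 8")

```text
t: 11.7
eef_pos: [519.7, 139.9, 145.8]
tcp_rot: [-3.132, 0.01, 2.803]
ft_force: [-0.3, 0.4, -1.3]
opening: 0.168
```

```bash
python3 pv.py w15 521.4 160.2
```

```text
T [519.7 138.8 145.7] rot [-3.132   0.0099  2.8023] t 11.75 op 15.99859992855845 F [-1.1  0.3 -1.7] M [0.05 0.07 0.  ] j [ 0.14  0.45  1.85 -0.02  0.83 -1.07]
tool shift [ 5.5 20.7 -0.3]
```

send_rows(plan="3 11 0 0 8; 2 8 0 0 8; 0 0 0 0 8; 0 0 0 0 8")

```text
t: 12.15
eef_pos: [521.6, 157.3, 143.8]
tcp_rot: [-3.131, 0.008, 2.8]
ft_force: [-0.1, -0.1, -1.4]
opening: 0.166
```

```bash
cat > lam.py <<'E'
from h import *
import pickle
# lamp pose relative to tool from grasp
_,Rg,Tg=pickle.load(open('w13.pkl','rb'))
xg=np.array([np.cos(2.806),np.sin(2.806),0])
def lamp():
    R,T=tool();M=R@Rg.T  # lamp rot wrt vertical
    o=Tg+0.4*xg; o=np.array([o[0],o[1],6.]); bottom=T+M@(o-Tg); up=M@[0,0,1]
    return bottom,up,R,T
def rep(S=(521.0,160.3)):
    b,up,R,T=lamp();print('bottom',b.round(1),'up',up.round(4))
    pin=b+8*up; d=np.array([S[0]-pin[0],S[1]-pin[1],0]);print('shift to centre pins',(R.T@d).round(1))
if __name__=='__main__': rep()
E
python3 pv.py w16 521.4 160.2; python3 lam.py
```

```text
T [521.7 157.3 143.8] rot [-3.1306  0.008   2.7994] t 12.2 op 15.919705617519382 F [-1.   0.7 -1.3] M [ 0.02 -0.03  0.04] j [ 0.18  0.46  1.83 -0.02  0.84 -1.04]
tool shift [ 1.2  2.7 -0. ]
bottom [520.6 157.4 110.1] up [ 2.030e-02 -4.000e-04  9.998e-01]
shift to centre pins [ 0.8  2.8 -0. ]
```

View pics/w16.png

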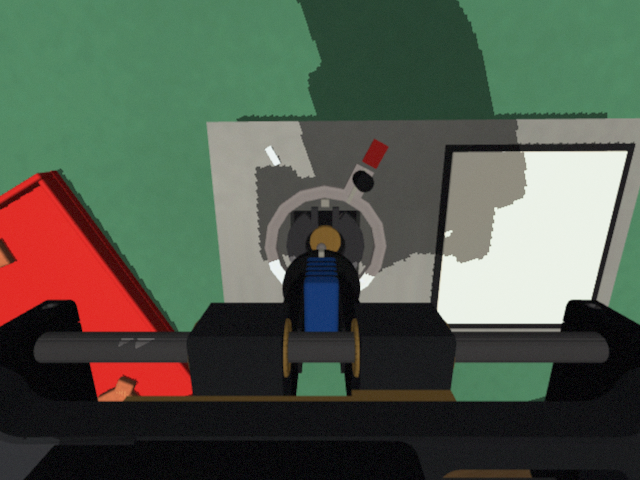

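send_rows(plan="0.8 2.9 5 0 8; 0 0 15 0 8; 0 0 12 0 8; 0 0 0 0 8")

```text
t: 12.6
eef_pos: [522.4, 159.0, 110.3]
tcp_rot: [-3.131, 0.009, 2.797]
ft_force: [-0.6, 0.4, -2.2]
opening: 0.17
```

```bash
python3 pv.py w17 521.4 160.2; python3 lam.py;python3 - <<'E'
from h import *
i=cv2.imread('pics/w17.png')[150:375,170:470];cv2.imwrite('pics/w17z.png',cv2.resize(i,(800,600),interpolation=cv2.INTER_CUBIC))
E
```

```text
T [522.7 159.1 111. ] rot [-3.1315  0.0096  2.7975] t 12.65 op 15.558290288660418 F [-0.1  0.1 -2.4] M [ 0.03  0.01 -0.04] j [ 0.18  0.51  1.86 -0.02  0.77 -1.03]
tool shift [ 1.6  0.6 -0. ]
bottom [521.7 159.3  77.4] up [ 1.840e-02 -7.000e-04  9.998e-01]
shift to centre pins [ 1.2  0.7 -0. ]
```

View pics/w17z.png

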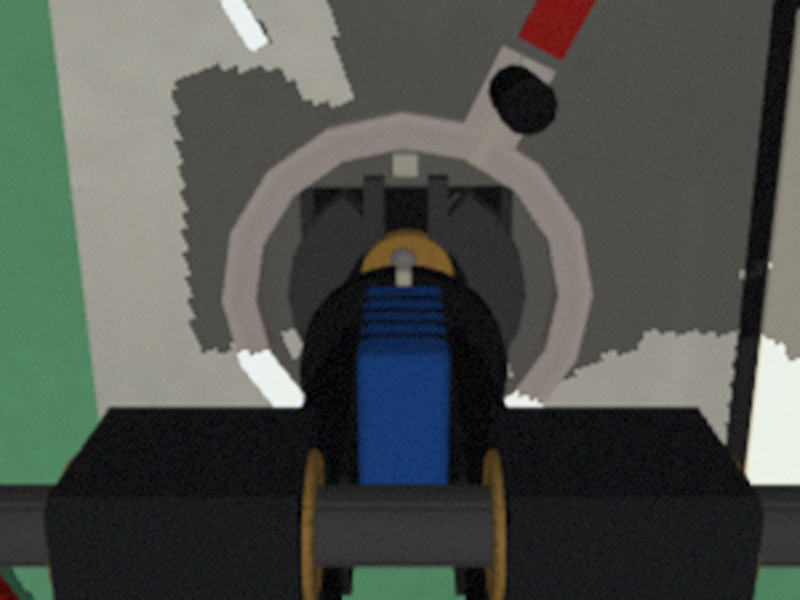

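Run:
```python
from h import *
import pickle
p,R,T=pickle.load(open('w17.pkl','rb'))
c=lambda x,y:(170+x*.375,150+y*.375)
b=onz(p,*c(407,113),68);print('ring ctr toolhoriz', R.T@(b-T)-[46,0,0])
l=onz(p,*c(223,290),68);r=onz(p,*c(592,290),68);print(R.T@(l-T),R.T@(r-T))
po=onz(p,*c(525,105),98);print('post',po)
print('plunger(521,160.3,54)->', [(np.array(proj(p,(521,160.3,54)))-[170,150])/.375])
f=onz(p,*c(404,272),0)
# flange front edge: z = bottom+31 
z=77.4+31;print('flange front',R.T@(onz(p,*c(404,267),z)-T), 'tick', R.T@(onz(p,*c(404,285),z)-T))
```

```text
ring ctr toolhoriz [ 2.55511127  1.71674392 42.56628508]
[  3.87173938 -44.61392372  43.46411523] [ 4.1718759  48.21216762 42.52242326]
post [480.26038067 201.26318515  98.        ]
plunger(521,160.3,54)-> [array([404.25068216, 277.93763545])]
flange front [22.99068512  0.93395661  2.41586103] tick [19.14365666  0.93517157  2.45280592]
```

send_rows(plan="1.1 0.6 3 0 8; 0 0 4 0 8; 0 0 0 0 8; 0 0 0 0 8")

```text
t: 13.05
eef_pos: [522.4, 160.1, 104.4]
tcp_rot: [-3.132, 0.011, 2.797]
ft_force: [-0.6, -1.0, -1.9]
opening: 0.167
```

```bash
python3 pv.py w18 521.4 160.2; python3 lam.py;python3 - <<'E'
from h import *
i=cv2.imread('pics/w18.png')[150:375,170:470];cv2.imwrite('pics/w18z.png',cv2.resize(i,(800,600),interpolation=cv2.INTER_CUBIC))
E
```

```text
T [522.4 160.1 104.4] rot [-3.1322  0.0108  2.7973] t 13.1 op 16.195813549492925 F [-0.1  0.8 -0.3] M [0.07 0.02 0.02] j [ 0.18  0.52  1.87 -0.02  0.75 -1.03]
tool shift [ 0.9 -0.2 -0. ]
bottom [521.4 160.3  70.8] up [ 0.0171 -0.001   0.9999]
shift to centre pins [ 0.5 -0.1 -0. ]
```

View pics/w18z.png

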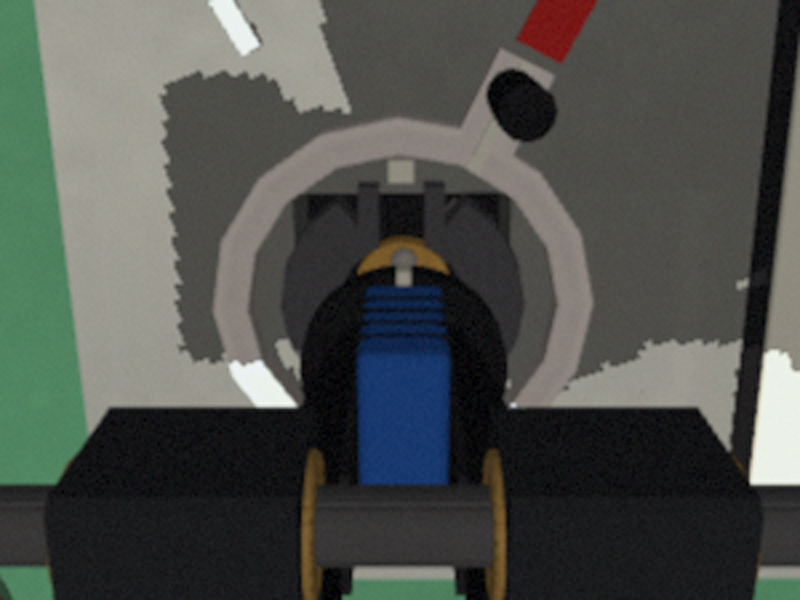

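send_rows(plan="0.5 0 3 0 8; 0 0 3 0 8; 0 0 3 0 8; 0 0 2 0 8; 0 0 0 0 8")

```text
t: 13.6
eef_pos: [522.1, 160.1, 92.8]
tcp_rot: [-3.133, 0.011, 2.797]
ft_force: [0.2, 0.2, -1.5]
opening: 0.169
```

```bash
python3 pv.py w19 521.4 160.2; python3 lam.py
```

```text
T [522.1 160.2  92.9] rot [-3.1325  0.0114  2.7974] t 13.65 op 15.82882735841551 F [-0.4  0.1 -2.5] M [-0.    0.05 -0.05] j [ 0.18  0.54  1.88 -0.02  0.72 -1.03]
tool shift [ 0.6 -0.2 -0. ]
bottom [521.1 160.3  59.2] up [ 0.0164 -0.0011  0.9999]
shift to centre pins [ 0.2 -0.1 -0. ]
```

send_rows(plan="0 0 2 0.008 8; 0 0 2 0 8; 0 0 2 0 8; 0 0 2 0 8; 0 0 0 0 8")

```text
t: 14.15
eef_pos: [522.4, 160.1, 84.5]
tcp_rot: [-3.133, 0.012, 2.789]
ft_force: [0.1, 1.2, 0.8]
opening: 0.167
```

```bash
python3 pv.py w20 521.4 160.2; python3 lam.py
```

```text
T [522.4 160.1  84.6] rot [-3.133   0.012   2.7887] t 14.2 op 15.698147994060417 F [-0.7 -0.3  0. ] M [ 0.04  0.07 -0.01] j [ 0.18  0.55  1.88 -0.02  0.7  -1.02]
tool shift [ 0.9 -0.3 -0. ]
bottom [521.5 160.3  51. ] up [ 0.0156 -0.0015  0.9999]
shift to centre pins [ 0.5 -0.2 -0. ]
```

send_rows(plan="0.3 0 2 -0.01 8; 0 0 2 0 8; 0 0 2 0 8; 0 0 2 0 8; 0 0 0 0 8")

```text
t: 14.7
eef_pos: [522.3, 160.1, 76.8]
tcp_rot: [-3.133, 0.013, 2.8]
ft_force: [-0.9, -0.2, 2.8]
opening: 0.166
```

```bash
python3 pv.py w21 521.4 160.2; python3 lam.py
```

```text
T [522.4 160.2  76.9] rot [-3.1333  0.0129  2.7997] t 14.75 op 16.061394146825837 F [-1.5 -0.7  3. ] M [-0.03  0.21 -0.04] j [ 0.18  0.56  1.89 -0.02  0.68 -1.03]
tool shift [ 0.9 -0.3 -0. ]
bottom [521.5 160.3  43.2] up [ 0.0147 -0.0013  0.9999]
shift to centre pins [ 0.6 -0.2 -0. ]
```

send_rows(plan="0 0 1.5 0 8; 0 0 1.5 0 8; 0 0 1.5 0 8")

```text
t: 15.05
eef_pos: [522.4, 160.1, 74.7]
tcp_rot: [-3.134, 0.014, 2.8]
ft_force: [-10.6, -2.4, 33.2]
opening: 0.168
```

```bash
python3 pv.py w22 521.4 160.2; python3 lam.py;python3 - <<'E'
from h import *
i=cv2.imread('pics/w22.png')[150:375,170:470];cv2.imwrite('pics/w22z.png',cv2.resize(i,(800,600),interpolation=cv2.INTER_CUBIC))
E
```

```text
T [522.4 160.1  74.8] rot [-3.1339  0.0142  2.7997] t 15.1 op 15.850870910044986 F [-8.  -0.5 23.3] M [-0.27  1.22  0.03] j [ 0.18  0.56  1.89 -0.02  0.68 -1.03]
tool shift [ 1.  -0.3 -0. ]
bottom [521.6 160.3  41.1] up [ 0.0133 -0.0014  0.9999]
shift to centre pins [ 0.7 -0.2 -0. ]
```

View pics/w22z.png

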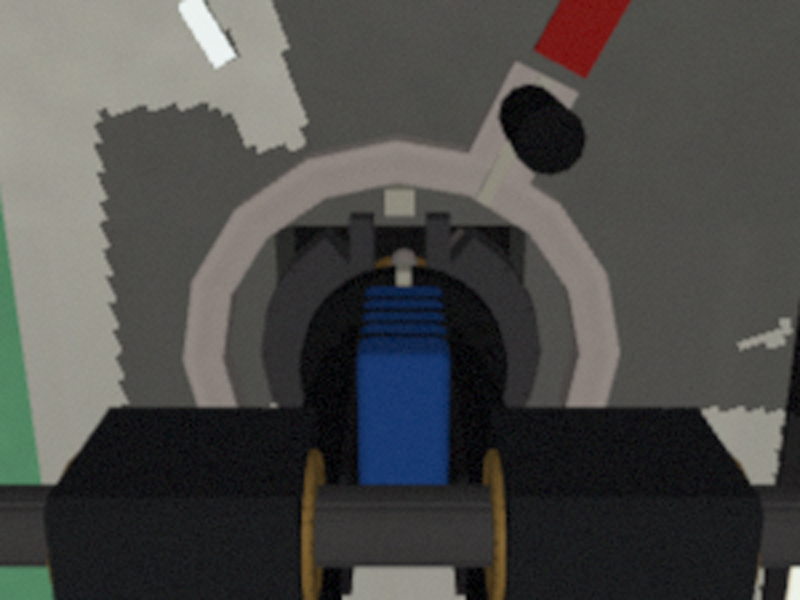

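send_rows(plan="0 0 0 0.05 8; 0 -0.1 0.1 0.1 8; 0 -0.1 0.1 0.1 8; 0 -0.1 0.1 0.1 8; 0 -0.1 0.1 0.1 8")

```text
t: 15.6
eef_pos: [522.1, 160.1, 75.8]
tcp_rot: [3.141, 0.017, 2.335]
ft_force: [-1.7, -1.9, 4.2]
opening: 0.166
```

```bash
python3 pv.py w23 521.4 160.2; python3 lam.py;python3 - <<'E'
from h import *
i=cv2.imread('pics/w23.png')[150:375,170:470];cv2.imwrite('pics/w23z.png',cv2.resize(i,(800,600),interpolation=cv2.INTER_CUBIC))
E
```

```text
T [522.1 160.1  75.7] rot [3.1405 0.0169 2.3289] t 15.65 op 15.732738981117011 F [-1.9 -1.7  5.4] M [-0.29  0.32 -0.04] j [ 0.18  0.56  1.89 -0.02  0.68 -0.56]
tool shift [ 0.6 -0.4 -0. ]
bottom [521.7 160.7  42.1] up [ 0.003  -0.0113  0.9999]
shift to centre pins [ 0.3 -0.8 -0. ]
```

View pics/w23z.png

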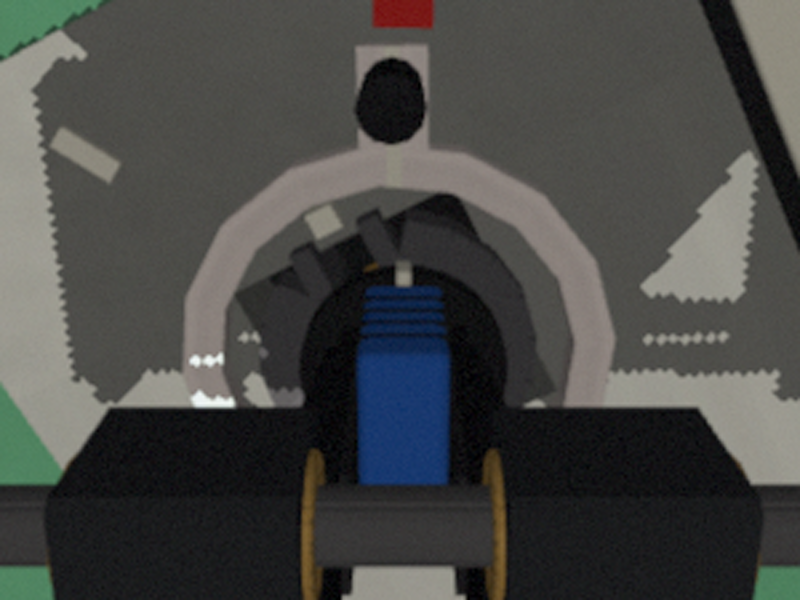

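send_rows(plan="0 0 0.4 0.1 8; 0 -0.1 0.4 0.1 8; 0 -0.1 0.3 0.1 8; 0 -0.1 0.3 0.1 8; 0 -0.1 0.3 0.1 8; 0 -0.1 0.3 0.1 8; 0 -0.1 0.3 0.1 8")

```text
t: 16.35
eef_pos: [521.1, 158.7, 74.9]
tcp_rot: [3.13, 0.014, 1.62]
ft_force: [-2.7, -1.8, 8.8]
opening: 0.163
```

```bash
python3 pv.py w24 521.4 160.2; python3 lam.py;python3 - <<'E'
from h import *
i=cv2.imread('pics/w24.png')[150:375,170:470];cv2.imwrite('pics/w24z.png',cv2.resize(i,(800,600),interpolation=cv2.INTER_CUBIC))
E
```

```text
T [521.1 158.7  74.9] rot [3.1304 0.0142 1.6136] t 16.4 op 15.758393400360113 F [-2.8 -0.9  9.6] M [-0.42  0.9   0.1 ] j [ 0.18  0.56  1.9  -0.03  0.67  0.16]
tool shift [ 1.5  0.4 -0. ]
bottom [521.6 159.6  41.2] up [-0.0152 -0.0137  0.9998]
shift to centre pins [ 0.9 -0.4 -0. ]
```

View pics/w24z.png

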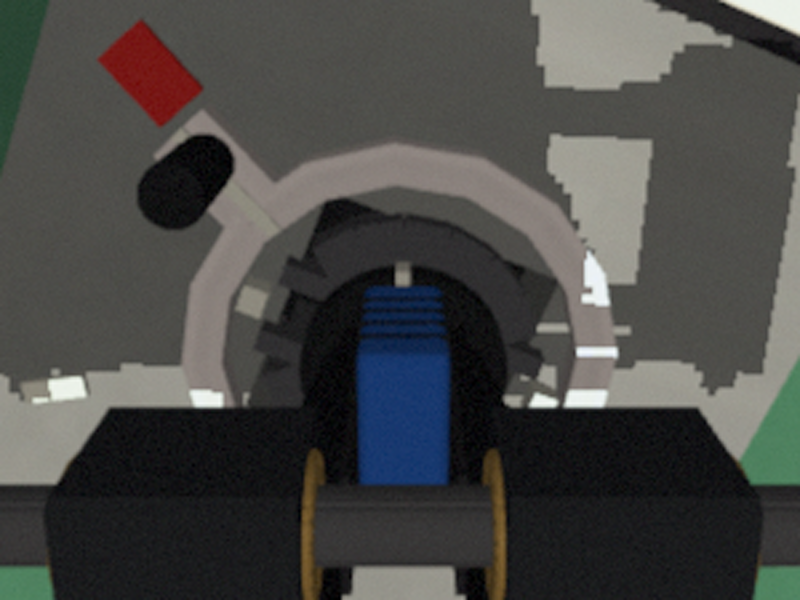

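send_rows(plan="0.1 0 0.3 0.1 8; 0 -0.1 0.3 0.1 8; 0 -0.1 0.3 0.08 8; 0 0 0.3 0.04 8; 0 0 0.3 0.04 8")

```text
t: 16.9
eef_pos: [520.2, 158.1, 75.0]
tcp_rot: [3.126, 0.011, 1.253]
ft_force: [-2.3, -0.7, 8.0]
opening: 0.166
```

```bash
python3 pv.py w25 521.4 160.2; python3 lam.py
```

```text
T [520.2 158.1  75. ] rot [3.1263 0.0113 1.2507] t 16.95 op 15.976592453917418 F [-1.8 -0.1  9.2] M [-0.32  0.83  0.21] j [ 0.18  0.56  1.9  -0.03  0.67  0.52]
tool shift [ 2.3  0.5 -0. ]
bottom [521.1 158.8  41.3] up [-0.0238 -0.0089  0.9997]
shift to centre pins [ 1.5 -0.4 -0. ]
```

Run:
```python
from h import *
i=cv2.imread('pics/w25.png')[150:375,170:470];cv2.imwrite('pics/w25z.png',cv2.resize(i,(800,600),interpolation=cv2.INTER_CUBIC))
```

```text
(no output)
```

View pics/w25z.png

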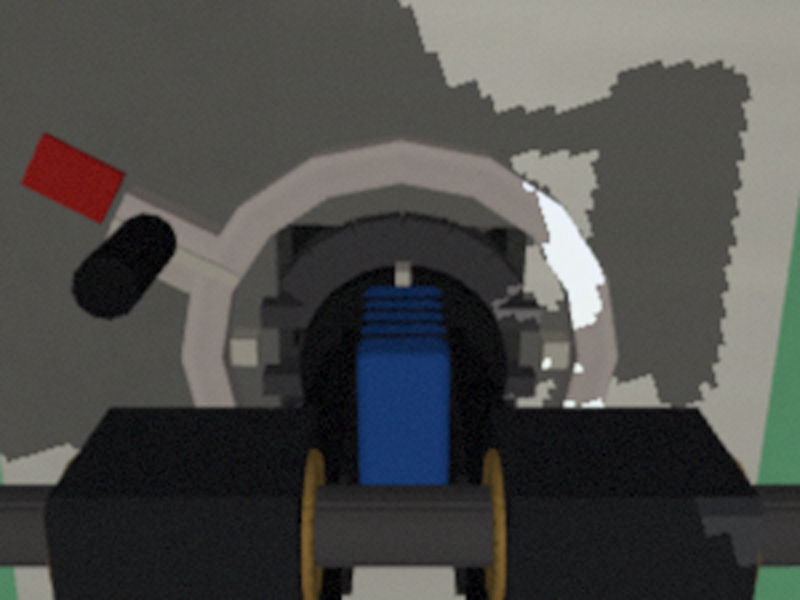

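send_rows(plan="0.5 0 0.4 0.05 8; 0 0 0.4 0.05 8")

```text
t: 17.15
eef_pos: [520.1, 158.1, 74.9]
tcp_rot: [3.125, 0.011, 1.155]
ft_force: [-0.4, 1.0, 8.7]
opening: 0.17
```

```bash
python3 pv.py w26 521.4 160.2; python3 lam.py;  python3 - <<'E'
from h import *
i=cv2.imread('pics/w26.png')[150:375,170:470];cv2.imwrite('pics/w26z.png',cv2.resize(i,(800,600),interpolation=cv2.INTER_CUBIC))
E
```

```text
T [520.2 158.1  74.9] rot [3.1247 0.011  1.1526] t 17.2 op 16.328164053284574 F [-2.  -0.9  8.6] M [-0.55  0.64  0.73] j [ 0.18  0.56  1.9  -0.03  0.67  0.62]
tool shift [ 2.4  0.3 -0. ]
bottom [521.2 158.7  41.3] up [-0.0262 -0.0061  0.9996]
shift to centre pins [ 1.5 -0.7 -0. ]
```

View pics/w26z.png

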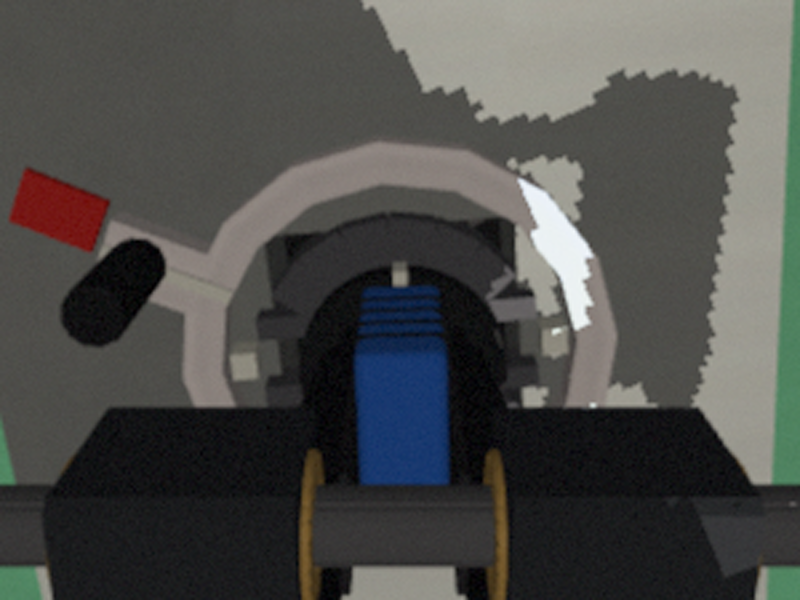

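send_rows(plan="0 0 0.8 -0.06 8")

```text
t: 17.3
eef_pos: [520.1, 158.2, 74.8]
tcp_rot: [3.125, 0.012, 1.215]
ft_force: [-4.4, 0.0, 18.2]
opening: 0.165
```

```bash
for k in 1 2 3; do python3 pv.py w27; done; python3 lam.py
```

```text
T [520.1 158.2  74.8] rot [3.1253 0.0121 1.2206] t 17.35 op 16.093215183922336 F [-3.7 -0.4 13.6] M [-0.45  1.03 -0.03] j [ 0.18  0.56  1.9  -0.03  0.67  0.56]
T [520.1 158.1  74.8] rot [3.1252 0.0121 1.217 ] t 17.4 op 15.830198912582881 F [-3.6 -0.1 13.1] M [-0.3   1.06  0.11] j [ 0.18  0.56  1.9  -0.03  0.67  0.56]
T [520.1 158.2  74.8] rot [3.1251 0.012  1.2157] t 17.45 op 16.0522951575602 F [-2.8 -0.2 13.8] M [-0.31  1.06  0.11] j [ 0.18  0.56  1.9  -0.03  0.67  0.56]
bottom [521.1 158.8  41.2] up [-0.025  -0.007   0.9997]
shift to centre pins [ 1.5 -0.5 -0. ]
```

send_rows(plan="0 0 0.7 0.04 8")

```text
t: 17.55
eef_pos: [520.3, 158.2, 74.8]
tcp_rot: [3.124, 0.011, 1.179]
ft_force: [-2.0, 0.5, 11.7]
opening: 0.168
```

```bash
for k in 1 2 3; do python3 pv.py w28; done;  python3 - <<'E'
from h import *
i=cv2.imread('pics/w28.png')[150:375,170:470];cv2.imwrite('pics/w28z.png',cv2.resize(i,(800,600),interpolation=cv2.INTER_CUBIC))
p=eyes.read_camera('side');i=p['image'][90:290,180:400];cv2.imwrite('pics/s28z.png',cv2.resize(i[:,:,::-1],(660,600),interpolation=cv2.INTER_CUBIC))
E
```

```text
T [520.4 158.2  74.8] rot [3.1237 0.0112 1.1759] t 17.6 op 16.474231522654904 F [-3.6  1.1 11.9] M [-0.28  0.83  0.61] j [ 0.18  0.56  1.9  -0.03  0.67  0.6 ]
T [520.3 158.2  74.8] rot [3.1238 0.0113 1.1783] t 17.65 op 15.750228071243821 F [-2.4 -0.2 11.7] M [-0.27  0.89  0.61] j [ 0.18  0.56  1.9  -0.03  0.67  0.6 ]
T [520.4 158.2  74.8] rot [3.1238 0.0113 1.179 ] t 17.7 op 15.756774173201903 F [-1.9  0.  13.1] M [-0.28  0.86  0.55] j [ 0.18  0.56  1.9  -0.03  0.67  0.6 ]
```

View pics/w28z.png

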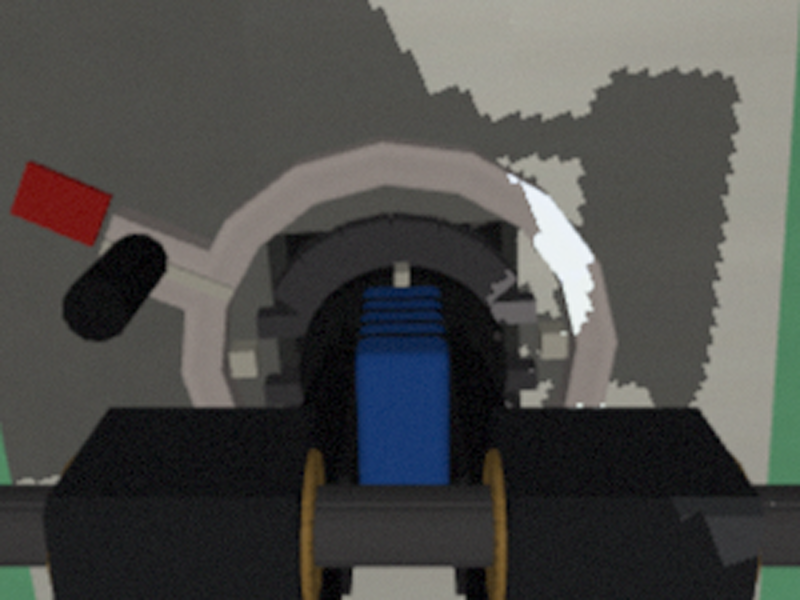

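View pics/s28z.png

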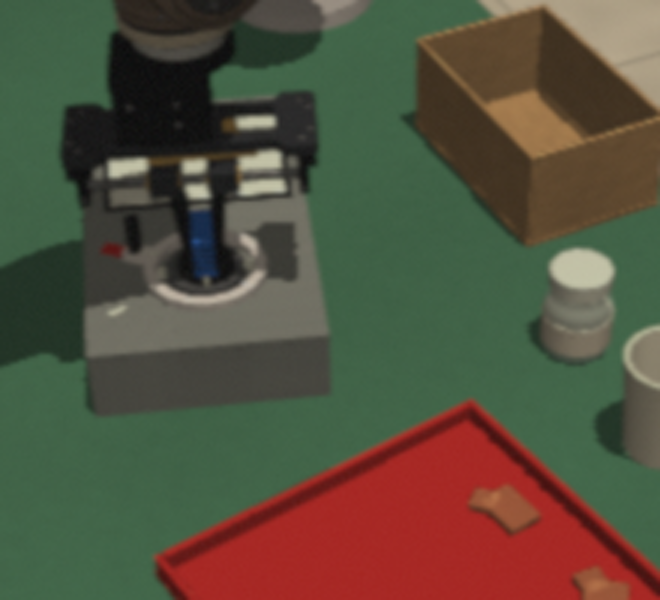

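```bash
python3 -c "
from h import *
print(job_done()); s=env.state(); print(s['t'],s['eef_pos'],s['ft_force'],s['moment'])"
```

```text
the job is handed in; nothing more can be done
None
the job is handed in; nothing more can be done
```

The job is handed in at about 17.7 s of the 61 s. The collar is locked and the blue lamp is in the socket, pushed in, turned to its stop and still gripped.

- **Collar:** I turned it clockwise by the post until it met the stop at about 20 N. The later wrist and side pictures show the post in line with the red mark.
- **Lamp insertion:** I took the blue lamp from the tray and pushed it straight down through the slots to flange contact. Its underside is estimated at 41.2 mm above the bench, against the stated 41 mm for fully home.
- **Lamp twist:** I turned it clockwise until the torque rose sharply. The last reading before handing in was steady: about 12–13 N down, about 0.55 N m against the stop, and a jaw opening of about 16 mm on the 16 mm grip.
- **Bystanders:** I did not touch the yellow lamp, the sherds or the other things. I did not check each of their positions at the end.

**Disagreements:**
- The gripper had turned about 93° from the slots, against the stated 85°. The pictures show the lamp had twisted slightly in the jaws, and my estimate of the socket's angle is a little uncertain.
- The lamp and tool lean by about 1.5°, from tilt that built up over the moves.
- The wrist camera read about 1 mm off sideways, which I corrected using the gripped post.

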